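Wind down the press plate of a pickle press without turning its lid

TASK

The pickle press on the board over the sink is loaded with garlic and its lid is screwed on. Turn only the green wing knob in the middle of the lid clockwise until you feel the plate inside come to bear on the garlic, then only about twenty degrees more, so that it is held down firmly but not crushed; the white lid round the knob must not be dragged along. The air escapes through the vent meanwhile, so only afterwards push the orange vent slide on the lid fully inward to shut it; leave the things standing around where they are.

Things in the scene. Friction and masses are not known exactly. Their poses are not given: they have to be found in the camera images.
- press: Pickle press: clear tub, 148 mm across, held by a suction foot to a wooden board (24.5 mm over the worktop); white screw-on lid 159 mm across, its flat top at z = 132 mm; green wing knob in its middle. Two garlic heads stand inside on a drain grid of varying height; their tops, 4 to 16 mm under the plate at first, must be felt. Origin on the axis of tub, lid and knob, at the underside; z up.
- knob_wing (a point): Middle of the green wing grip, on the axis, 158 mm over the press's underside. The wing is a bar 60 mm long (this point's x axis), 15 mm wide (y), 30 mm high (from 20 mm under this point to 10 mm over it), standing on a disc 67 mm across that is part of the knob. A white pointer marks the +x end.
- knob (a joint): Angle of the knob relative to the lid (rad): 0 at the start, grows clockwise seen from above, up to 4.2. The knob keeps its height; a rad feeds the plate down 8 mm. Turning it free takes about 0.22 N m; it stays where left. Once the plate touches the garlic heads its spring (5 N/mm) pushes back: about 38 N per rad from first touch, and 0.008 N m more torque per N (0.3 N m per rad).
- lid_mark (a point): Green index mark on the outer rim of the white lid (the outer ring), 79.5 mm from the axis, at the top of the rim. The lid is held by its thread with about 0.40 N m: more than this on knob and lid together, or rubbing on the lid, drags it round.
- vent_tab (a point): Middle of the orange vent slide's grip on the lid: an upright tab 20 mm wide (along this point's x), 7 mm thick (along y, the radial direction), its top 5.5 mm over this point and 13.5 mm over the lid, on a 4 mm thick foot 12 mm long. It starts near the rim, about 68 mm from the axis, opposite the index mark; this point's +y axis points to the lid's axis, which is the way it closes.
- vent (a joint): Travel of the vent slide (m): 0 open at the rim, 0.012 shut (inward, at its stop). It slides with about 2 N and stays where it is left.
- plate: White round press plate inside the tub (116 mm across), on a spring under the knob's spindle. Its origin lies on the tub's axis 93 mm under the plate's underside: level with the press's origin at the start, and it goes down as the plate does.
- garlic: Head of garlic outside the press, 60 mm, a bystander on the board. Origin at the middle of its underside.
- spice_jar: Spice jar with dark lid, 44 mm across and 105 mm high, a bystander on the board. Origin at the middle of its foot.

How it is judged:
On the way, in this order (a step that is already met when the one before it is completed fails the run):
1. the plate bears on the garlic heads with 8 to 21 N while the vent is still open (contact force between plate and anything else between 8 and 21 N and value of joint vent below 0.005 m), for 0.2 s.
2. the vent slide is shut (value of joint vent above 0.0095 m), for 0.2 s.
At the end, for the whole second after the job is handed in: The plate bears on the garlic heads with 8 to 21 N, the vent slide is within 2.5 mm of its closed stop, and the lid's rim is within 6 mm of where it was (contact force between plate and anything else between 8 and 21 N and value of joint vent above 0.0095 m and distance of lid_mark from where it was at the start of the episode below 0.006 m); the robot touches nothing.
It fails at once if the lid (outer ring) is dragged round by more than 6 mm at its rim (distance of lid_mark from where it was at the start of the episode above 0.006 m).
It fails at once if the garlic heads are crushed: the plate presses with more than 26 N (contact force between plate and anything else above 26 N).
It fails at once if a bystander is knocked away by more than 20 mm (distance of any of garlic, spice_jar from where it was at the start of the episode above 0.02 m).
It also fails if it takes over 64 s, if anything falls off the work surface, if the arm or the gripper's body presses on something with over 40 N, if the wrist force passes 120 N, or if a joint passes its speed limit or range.

ROBOT

A 6-joint arm with a two-finger parallel gripper is mounted at the origin on a cart in front of the work surface, level with it; the furniture and walls round the work are solid. World frame = base frame: x ahead of the robot, y to its left, z up, the work surface at z = 0. Lengths are in m, angles in rad, forces in N, time in s.
With the tool pointing down it reaches from about 0.325 to 0.9 m from the base axis. Payload 6.1 kg.
Tool frame: the origin (TCP) lies midway between the tips of the shut fingers; the grasp point (between the pads) lies 19 mm behind it; z points along the fingers, x is the direction in which the jaws open and shut, and the axes are right-handed (so a half turn about z gives the same grasp; the last joint's range is limited). The gripper opens to 87 mm and grips with 3 to 60 N. Pads are 19 mm wide; open, the fingers measure 117 mm over their backs; the gripper's body (75 mm by 190 mm) begins 51 mm behind the grasp point.
Start: joints at [-1.333, 0.22, 1.526, -0, 1.395, -0.126], TCP at [0.222, -0.584, 0.223] pointing down, gripper open.
Joint ranges: [-2.98, 2.98], [-0.91, 2.08], [0.09, 2.57], [-1.24, 4.39], [0.2, 2.65], [-2.68, 2.68]. Speed limits (rad/s): [2.57, 2.57, 3.01, 3.14, 3.14, 3.14].

INTERFACE

Orientations are given as a unit quaternion [x, y, z, w].
In Python, from bench import env, gripper_to, planner, sensors, capture, close_job gives the robot as it stands. Calls block until the motion is done:
- env.move_to(position, orientation): joint-space move of the TCP to a pose.
- env.line_to(position, feed=0.15, rot=None, guard=None): straight line of the TCP; rot=None keeps the orientation; feed is the mean speed in m/s. With guard (N) it stops when the force on the tool has changed by that much, and returns True; else False.
- env.set_joints(angles): joint-space move.
- gripper_to(opening): finger opening in m; the grip force is fixed at half the most; returns when the fingers have stopped.
- env.dwell(seconds).
- planner.solve_ik(position, orientation): joint angles nearest the present ones, or None.
- sensors.state(): the state.
- capture(name): name is "scene" or "top"; returns a dict with "color" (400x640x3 uint8, red, green, blue), "z_map" (400x640 float32, m along the optical axis (not along the pixel's ray), 0 where there is no reading), "fx", "fy", "cx", "cy" (pixels), "rvec" (rotation vector, rad) and "tvec" (3), from world to camera coordinates, as OpenCV has them. Camera axes: x right, y down, z forward; pixel columns grow to the right and rows downward; lengths in m; the calibration is good to about 2 mm. A picture is of the moment at which its call begins.
A pose or a line that the arm cannot do raises env.Unreachable and nothing moves.
- close_job(): hands the job in, once; it reports no verdict.
The state is a dict: "clock": time; "q": joint angles; "joint_velocities": joint speeds; "effort": joint torques, N m; "eef_pos": TCP position; "tcp_rot": TCP orientation; "contact_force": force on the tool from outside, world axes, zero at the start; "wrist_torque": the same for the moment, N m; "grip_width": finger opening in m.
Only numpy, scipy, OpenCV 4.12 (cv2) and the standard library are available. Lean on these libraries where they do the work, as an engineer would, in place of code of your own. Each camera call takes 0.05 s, during which the arm holds its last target. There are 200 camera calls.

## Working session

There is one attempt and no reset: what is moved stays moved. The work goes in short steps, each a Python script; the robot and the scene stay as the last script left them, time stands still between calls to the robot, and variables do not carry over. Pictures are saved under pics/ and viewed, about 8 in all and at most 12, crops included, and the job is handed in when it is done.

```bash
ls; mkdir -p pics
python3 - <<'E'
from bench import *
import cv2,numpy as np,pickle
s=sensors.state();print({k:np.round(v,3) for k,v in s.items()})
d={n:capture(n) for n in("scene","top")}
pickle.dump(d,open('d0.pkl','wb'))
for n in d:
    cv2.imwrite(f'pics/{n}0.png',d[n]["color"][:,:,::-1]); c=d[n]; R=cv2.Rodrigues(np.array(c['rvec']))[0]; print(n,c['fx'],-R.T@np.array(c['tvec']).ravel())
E
```

```text
pics
{'clock': np.float64(0.0), 'q': array([-1.333,  0.221,  1.528, -0.   ,  1.395, -0.126]), 'joint_velocities': array([ 0.001,  0.001, -0.001, -0.   ,  0.   ,  0.002]), 'effort': array([ -0.   , -49.461, -38.738,   0.07 ,   0.057,  -0.   ]), 'eef_pos': array([ 0.222, -0.583,  0.221]), 'tcp_rot': array([ 0.823, -0.568, -0.001, -0.001]), 'contact_force': array([-0.091,  0.294,  0.864]), 'wrist_torque': array([0.007, 0.028, 0.015]), 'grip_width': np.float64(0.087)}
scene 483.9621246738493 [ 1.20418574 -0.72993064  0.54766564]
top 377.0414880948554 [ 0.54029954 -0.14894233  1.00391657]
```

View pics/scene0.png

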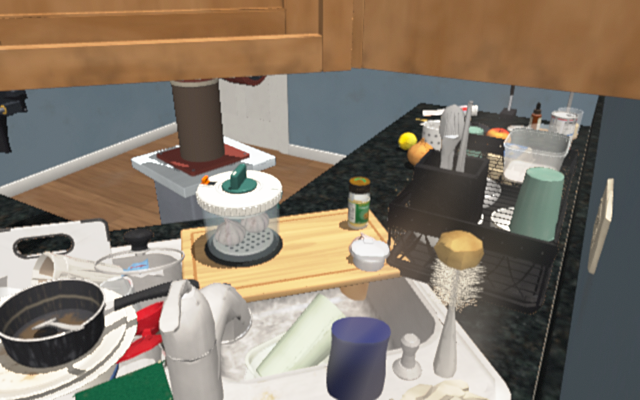

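View pics/top0.png

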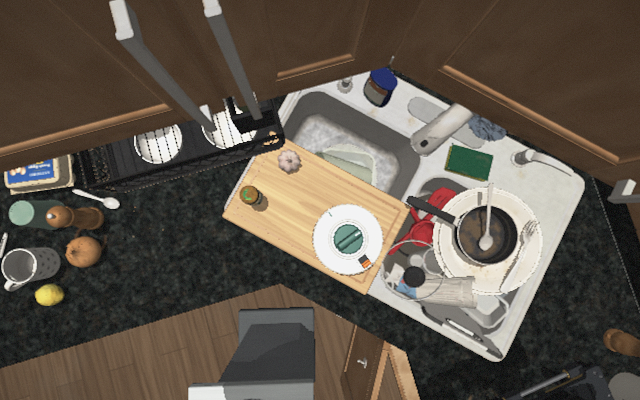

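The scene view shows the press with its white lid at about (238,190) and the orange vent at (205,181). The top view shows the lid at (348,239), the wing along about (335,246)-(362,230), the vent at (364,262), the garlic at (289,161) and the jar at (250,195).

```bash
cat > h.py <<'E'
import numpy as np,cv2
from scipy.spatial.transform import Rotation as Ro
def ray(c,uv,z):
    R=cv2.Rodrigues(np.array(c['rvec']))[0]; t=np.array(c['tvec']).ravel(); o=-R.T@t
    d=R.T@np.array([(uv[0]-c['cx'])/c['fx'],(uv[1]-c['cy'])/c['fy'],1.]); return o+d*(z-o[2])/d[2]
def cloud(c):
    R=cv2.Rodrigues(np.array(c['rvec']))[0]; t=np.array(c['tvec']).ravel(); Z=c['z_map'].astype(float)
    v,u=np.mgrid[:400,:640]; P=np.stack([(u-c['cx'])/c['fx']*Z,(v-c['cy'])/c['fy']*Z,Z],-1)
    return (P-t)@R
def masks(c):
    h=cv2.cvtColor(c['color'],cv2.COLOR_RGB2HSV).astype(int)
    return h
E
python3 - <<'E'
from h import *;import pickle
d=pickle.load(open('d0.pkl','rb'))
for n,box in(("top",(305,200,392,280)),("scene",(190,160,290,220))):
    c=d[n];P=cloud(c);h=masks(c);x0,y0,x1,y1=box
    sel=np.zeros((400,640),bool);sel[y0:y1,x0:x1]=1
    H,S,V=h[...,0],h[...,1],h[...,2]
    ok=c['z_map']>0
    for k,m in dict(white=(S<40)&(V>150)&(P[...,2]>.13),green=(H>70)&(H<100)&(S>80)&(P[...,2]>.15),wing=(P[...,2]>.182)&(H>70)&(H<100)&(S>60),orange=(H<15)&(S>170)&(V>130)&(P[...,2]>.13)).items():
        m=m&sel&ok; p=P[m]
        if len(p)==0: print(n,k,0);continue
        print(n,k,len(p),p.mean(0).round(4),p.min(0).round(3),p.max(0).round(3),'zpct',np.percentile(p[:,2],[5,50,95]).round(4))
        if k=='wing':
            w,v=np.linalg.eigh(np.cov(p[:,:2].T));print('axis',v[:,1],np.sqrt(w))
        if k=='white':
            (u,v_),r=cv2.minEnclosingCircle(np.argwhere(m)[:,::-1].astype(np.float32)); print('circ',u,v_,r,ray(c,(u,v_),.1565))
    cv2.imwrite(f'pics/{n}0c.png',cv2.resize(c['color'][y0:y1,x0:x1,::-1],None,fx=6,fy=6,interpolation=cv2.INTER_CUBIC))
c=d['top']
print('garlic',ray(c,(289,161),.05),'jar',ray(c,(250,195),.12))
P=cloud(c)
# tall things near press
for v in range(120,340,20): print(v,[f"{P[v,u,2]:.2f}" for u in range(200,520,20)])
E
```

```text
top white 3085 [ 0.5188 -0.241   0.1554] [ 0.438 -0.322  0.147] [ 0.596 -0.163  0.192] zpct [0.1524 0.1553 0.1584]
circ 347.08111572265625 239.08697509765625 35.6275520324707 [ 0.51656479 -0.24195871  0.1565    ]
top green 91 [ 0.5184 -0.2406  0.1773] [ 0.488 -0.275  0.158] [ 0.548 -0.212  0.194] zpct [0.1592 0.1865 0.1922]
top wing 149 [ 0.5157 -0.2401  0.1899] [ 0.496 -0.269  0.183] [ 0.537 -0.216  0.194] zpct [0.1856 0.1902 0.1925]
axis [-0.56764875  0.82327085] [0.00485258 0.01616135]
top orange 25 [ 0.4625 -0.2806  0.1662] [ 0.455 -0.289  0.158] [ 0.469 -0.273  0.171] zpct [0.1589 0.1674 0.1708]
scene white 2638 [ 0.5446 -0.2636  0.1536] [ 0.441 -0.326  0.13 ] [ 0.601 -0.168  0.195] zpct [0.138  0.1566 0.1595]
circ 239.0 193.5 43.07271194458008 [ 0.54174087 -0.26233048  0.1565    ]
scene green 529 [ 0.5285 -0.2509  0.1725] [ 0.491 -0.278  0.159] [ 0.553 -0.217  0.194] zpct [0.1618 0.165  0.1928]
scene wing 150 [ 0.5249 -0.2481  0.1894] [ 0.502 -0.272  0.182] [ 0.542 -0.22   0.194] zpct [0.1828 0.1904 0.1937]
axis [-0.54996253  0.83518933] [0.00390433 0.01793594]
scene orange 27 
[... 1006 characters left out ...]
']
240 ['-0.00', '-0.00', '0.00', '-0.00', '0.02', '0.02', '0.15', '0.16', '0.16', '0.16', '-0.06', '-0.04', '0.02', '0.01', '0.04', '0.02']
260 ['-0.00', '-0.00', '0.00', '-0.00', '-0.00', '0.02', '0.16', '0.16', '0.16', '0.02', '-0.15', '0.00', '0.01', '0.01', '0.03', '0.07']
280 ['0.00', '-0.00', '0.00', '0.00', '-0.00', '0.00', '-0.00', '0.02', '0.02', '0.00', '-0.01', '0.09', '0.01', '0.05', '0.02', '0.02']
300 ['0.00', '-0.00', '-0.91', '-0.91', '-0.92', '-0.92', '-0.00', '0.00', '0.00', '0.00', '0.00', '0.01', '0.03', '0.06', '-0.04', '0.02']
320 ['-0.93', '-0.91', '-0.81', '-0.82', '-0.82', '-0.81', '-0.91', '-0.92', '-0.01', '-0.01', '0.00', '0.00', '0.08', '-0.02', '-0.02', '0.01']
```

View pics/top0c.png

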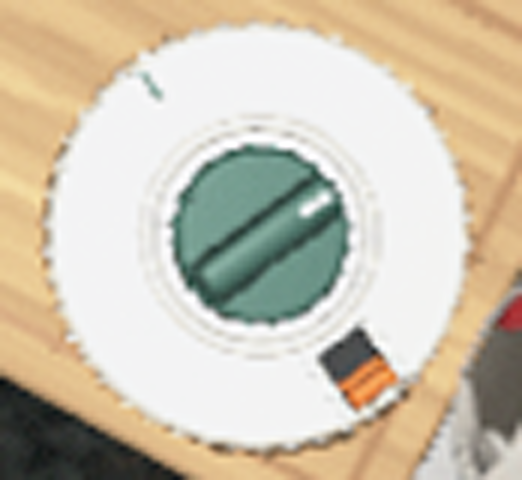

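The zoomed crop shows the wing's pointer end at upper right (315,203), the vent's orange tab at (365,385) and the index mark at (150,85). The lid centre works out to about (0.518, -0.243) and the wing yaw to about -56°.

```bash
cat >> h.py <<'E'
C=np.array([.518,-.243])
def quat(yaw): return (Ro.from_euler('z',yaw)*Ro.from_euler('x',np.pi)).as_quat()
def st():
    from bench import sensors
    s=sensors.state(); return dict(t=round(float(s['clock']),2),p=np.round(s['eef_pos'],4),F=np.round(s['contact_force'],2),M=np.round(s['wrist_torque'],3),q6=round(float(s['q'][5]),3),w=round(float(s['grip_width']),4))
E
python3 - <<'E'
from bench import *
from h import *
for y in (34,-146):
    for dy in (0,-60,-120,-137): 
        q=planner.solve_ik([*C,.168],quat(np.deg2rad(y+dy))); print(y,dy,None if q is None else np.round(q,2))
env.move_to([*C,.25],quat(np.deg2rad(34))) if planner.solve_ik([*C,.168],quat(np.deg2rad(34)))[5]<0 else env.move_to([*C,.25],quat(np.deg2rad(-146)))
print(st())
for _ in range(4): env.dwell(.05); print(st()['F'],st()['M'])
E
```

```text
34 0 [-0.58  0.14  1.72 -0.    1.28 -1.17]
34 -60 [-0.58  0.14  1.72 -0.    1.28 -0.12]
34 -120 [-0.58  0.14  1.72 -0.    1.28  0.92]
34 -137 [-0.58  0.14  1.72 -0.    1.28  1.22]
-146 0 [-0.58  0.14  1.72  0.    1.28  1.97]
-146 -60 None
-146 -120 [-0.58  0.14  1.72  0.    1.28 -2.22]
-146 -137 [-0.58  0.14  1.72  0.    1.28 -1.92]
{'t': 1.76, 'p': array([ 0.5177, -0.2438,  0.2499]), 'F': array([-0.56, -0.81,  0.04]), 'M': array([-0.011, -0.137, -0.019]), 'q6': -1.169, 'w': 0.0872}
[ 0.06 -0.34 -0.39] [ 0.03  -0.124  0.049]
[ 0.67  0.96 -0.06] [-0.042 -0.121 -0.008]
[ 0.82 -0.77 -0.12] [-0.016 -0.145 -0.012]
[1.02 0.13 0.55] [ 0.038 -0.094 -0.062]
```

```bash
cat >> h.py <<'E'
def avg(n=10,dt=.01):
    from bench import sensors,env
    L=[]
    for _ in range(n):
        env.dwell(dt); s=sensors.state(); L.append(np.r_[s['contact_force'],s['wrist_torque']])
    return np.mean(L,0)
E
python3 - <<'E'
from bench import *
from h import *
gripper_to(.045)
print(avg().round(3),st()['t'])
print(env.line_to([*C,.169],feed=.08,guard=6),st())
gripper_to(0.0)
print(st(),avg().round(3),st()['t'])
c=capture("scene");cv2.imwrite('pics/grip.png',cv2.resize(c['color'][100:280,150:390,::-1],None,fx=3,fy=3))
E
```

```text
[-0.215 -0.026 -0.006  0.022 -0.144  0.002] 3.0
False {'t': 4.17, 'p': array([ 0.5185, -0.2433,  0.1698]), 'F': array([0.22, 0.41, 0.16]), 'M': array([-0.006, -0.132, -0.001]), 'q6': -1.17, 'w': 0.045}
{'t': 4.8, 'p': array([ 0.5178, -0.2432,  0.1691]), 'F': array([-2.15, -1.18,  0.18]), 'M': array([-0.102,  0.162,  0.213]), 'q6': -1.17, 'w': 0.0148} [-1.951 -0.654  1.228 -0.111  0.147  0.169] 4.88
```

View pics/grip.png

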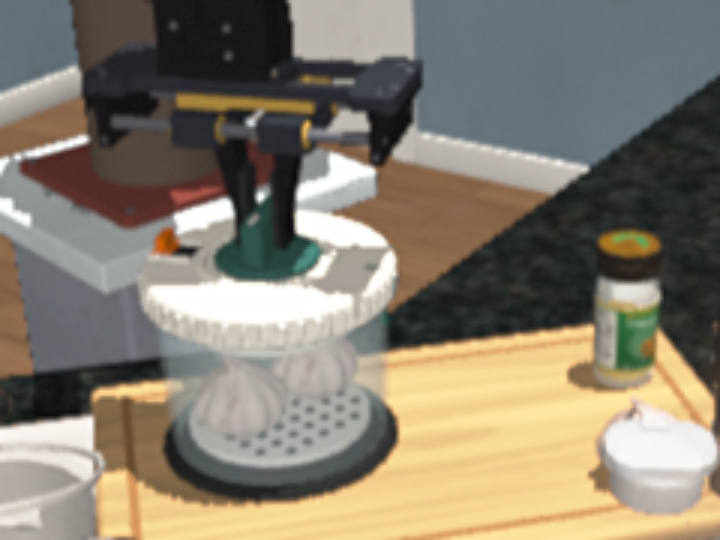

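The picture shows the wing held squarely between the fingers, with the vent at (165,243) clear of them. Next I'll turn through 0.4 rad of certainly free travel to get a torque baseline.

```bash
cat >> h.py <<'E'
def turn(dq,n=8):
    import json
    from bench import env,sensors
    q=np.array(json.load(open('q.json'))); q[5]+=dq; env.set_joints(q.tolist()); json.dump(q.tolist(),open('q.json','w'))
    a=avg(n); s=sensors.state()
    r=[float(s['clock']),float(s['q'][5]),q[5],*a]; open('log.txt','a').write(' '.join(f'{x:.4f}' for x in r)+'\n'); return np.array(r)
E
python3 - <<'E'
from bench import *
from h import *; import json
json.dump(list(map(float,sensors.state()['q'])),open('q.json','w'))
for _ in range(8): print(turn(.05).round(3))
E
```

```text
[ 5.25  -1.121 -1.12  -1.366 -0.418  0.51  -0.055  0.035 -0.111]
[ 5.567 -1.072 -1.07  -1.431 -0.344  0.743 -0.05   0.055 -0.09 ]
[ 5.883 -1.022 -1.02  -0.908 -0.317  0.543 -0.036  0.022 -0.084]
[ 6.2   -0.972 -0.97  -0.583 -0.223  0.754 -0.027 -0.03  -0.091]
[ 6.517 -0.922 -0.92  -0.202 -0.165  0.598 -0.019 -0.072 -0.077]
[ 6.833 -0.872 -0.87  -0.071 -0.04   0.292  0.009 -0.116 -0.085]
[ 7.15  -0.822 -0.82   0.317  0.208  0.098  0.009 -0.171 -0.083]
[ 7.467 -0.772 -0.77   0.458 -0.047 -0.041  0.022 -0.239 -0.074]
```

Run:
```python
from bench import *
from h import *; import json
print(st())
q=np.array(json.load(open('q.json')))
for d in (.01,.01,.01,.03):
    q[5]+=d; t0=sensors.state()['clock']; env.set_joints(q.tolist()); L=[]
    for i in range(10):
        s=sensors.state(); L.append((s['wrist_torque'][2],s['effort'][5],s['q'][5])); env.dwell(.01)
    print(d,s['clock']-t0-.1,np.round([l[0] for l in L],3),np.round([l[1] for l in L],3),round(L[-1][2],4))
json.dump(q.tolist(),open('q.json','w'))
```

```text
{'t': 7.47, 'p': array([ 0.5179, -0.2431,  0.1691]), 'F': array([ 0.78, -0.03,  0.05]), 'M': array([-0.016, -0.236, -0.067]), 'q6': -0.772, 'w': 0.0151}
0.01 0.22499999999999928 [0.163 0.119 0.13  0.17  0.153 0.168 0.172 0.14  0.221 0.149] [0.186 0.181 0.176 0.173 0.17  0.168 0.167 0.166 0.165 0.165] -0.7605
0.01 0.22500000000000017 [0.158 0.142 0.105 0.156 0.17  0.141 0.145 0.115 0.175 0.177] [0.181 0.175 0.169 0.165 0.161 0.158 0.156 0.154 0.152 0.151] -0.75
0.01 0.22499999999999928 [0.147 0.125 0.128 0.145 0.123 0.159 0.148 0.192 0.073 0.19 ] [0.178 0.171 0.165 0.161 0.157 0.154 0.151 0.149 0.147 0.146] -0.7399
0.03 0.22500000000000106 [ 0.022 -0.021  0.016  0.019  0.054  0.025 -0.017  0.025 -0.081 -0.015] [0.113 0.093 0.076 0.062 0.051 0.042 0.035 0.029 0.025 0.022] -0.7105
```

`effort[5]` is a clean signal when probed with 0.01 rad steps (about 0.18 N m free); bigger steps overshoot and unload it. I'll alternate a coarse step with a probe step.

```bash
cat >> h.py <<'E'
def probe(q,big):
    import json
    from bench import env,sensors
    if big:
        q[5]+=big; env.set_joints(q.tolist())
    for _ in range(2 if big else 1):
        q[5]+=.01; env.set_joints(q.tolist())
    s=sensors.state(); e=float(s['effort'][5]); m=float(avg(4)[5])
    json.dump(q.tolist(),open('q.json','w'))
    r=(round(float(s['clock']),2),round(q[5],3),round(e,4),round(m,3)); open('log2.txt','a').write(repr(r)+'\n'); return r
E
python3 - <<'E'
from bench import *
from h import *; import json
q=np.array(json.load(open('q.json'))); B=[]
while q[5]<1.3 and sensors.state()['clock']<32:
    r=probe(q,.05); print(*r); B.append(r[2])
    if len(B)>3 and r[2]>np.median(B[:4])+.045: break
E
```

```text
9.55 -0.64 0.1841 0.127
10.33 -0.57 0.1842 0.137
11.12 -0.5 0.1818 0.158
11.9 -0.43 0.1767 0.156
12.68 -0.36 0.1766 0.161
13.47 -0.29 0.1766 0.141
14.25 -0.22 0.1765 0.154
15.03 -0.15 0.1764 0.15
15.82 -0.08 0.1763 0.169
16.6 -0.01 0.1763 0.16
17.38 0.06 0.1761 0.159
18.17 0.13 0.176 0.182
18.95 0.2 0.1759 0.151
19.73 0.27 0.1758 0.143
20.52 0.34 0.1757 0.17
21.3 0.41 0.1756 0.143
22.08 0.48 0.1754 0.128
22.87 0.55 0.1754 0.134
23.65 0.62 0.1942 0.19
24.43 0.69 0.2142 0.213
25.22 0.76 0.235 0.213
```

First touch is clear at q6 ≈ 0.556: the torque slope of 0.29 N m/rad matches the spec. I'll go on to 0.556 + 0.35 = 0.906.

Run:
```python
from bench import *
from h import *; import json
q=np.array(json.load(open('q.json')))
print(*probe(q,.05)); print(*probe(q,.05)); print(*probe(q,0))
print(st()); gripper_to(.045); print(st())
env.line_to([*C,.25],feed=.12); print(st())
# clear the top view
V=np.array([np.cos(np.deg2rad(-143)),np.sin(np.deg2rad(-143))])
env.move_to([.36,-.42,.27],quat(np.deg2rad(-53)))
gripper_to(0.0)
c=capture("top");import pickle;pickle.dump(c,open('d1.pkl','wb'));print(st())
cv2.imwrite('pics/top1c.png',cv2.resize(c['color'][200:300,305:405,::-1],None,fx=6,fy=6,interpolation=cv2.INTER_CUBIC))
print(planner.solve_ik([.518-.08*.8,-.243-.08*.6,.164],quat(np.deg2rad(-53))))
```

```text
26.0 0.83 0.2559 0.226
26.78 0.9 0.2769 0.24
27.07 0.91 0.28 0.261
{'t': 27.1, 'p': array([ 0.5182, -0.2435,  0.1691]), 'F': array([ 5.79, -0.12, -2.85]), 'M': array([-0.031, -1.071,  0.22 ]), 'q6': 0.91, 'w': 0.0146}
{'t': 27.91, 'p': array([ 0.5178, -0.2432,  0.1691]), 'F': array([ 0.83, -0.35,  0.46]), 'M': array([-0.025,  0.022, -0.03 ]), 'q6': 0.91, 'w': 0.0444}
{'t': 28.73, 'p': array([ 0.5176, -0.2428,  0.2491]), 'F': array([-0.12, -0.12, -0.86]), 'M': array([ 0.062, -0.025,  0.026]), 'q6': 0.91, 'w': 0.0448}
{'t': 30.73, 'p': array([ 0.36, -0.42,  0.27]), 'F': array([-0.54, -0.1 ,  0.22]), 'M': array([-0.025,  0.005, -0.019]), 'q6': -0.08, 'w': 0.0006}
[-7.16277912e-01  6.58980761e-02  1.81126532e+00 -4.44089210e-16
  1.26442926e+00  2.08746592e-01]
```

View pics/top1c.png

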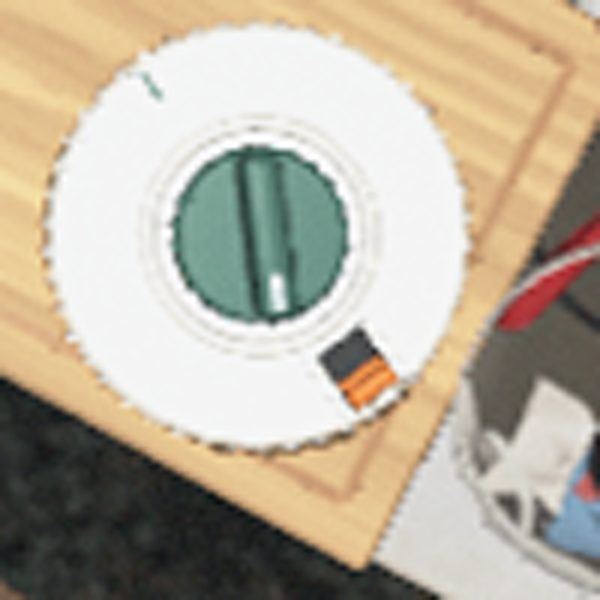

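The wing has turned about 100° clockwise, with its pointer now at (278,290). The index mark is still at (150,85), so the lid has not moved, and the vent tab at (368,382) is untouched. Now I'll push the vent inward.

Run:
```python
from bench import *
from h import *; import pickle
c=pickle.load(open('d1.pkl','rb'))
m=ray(c,(305+150/6,200+85/6),.1565)[:2]; v=ray(c,(305+368/6,200+382/6),.168)[:2]
h=masks(c);print('mark',m,'vent',v,'r',np.linalg.norm(v-C),np.linalg.norm(m-C))
u=(m-v)/np.linalg.norm(m-v); a=np.arctan2(u[1],u[0]); print('inward deg',np.rad2deg(a),np.rad2deg(np.arctan2(*(C-v)[::-1])))
n=np.array([-u[1],u[0]]); off=(v-C)@n; print('lateral off',off)
yaw=a-np.pi/2; yaw=(yaw+np.pi/2)%np.pi-np.pi/2
Q=quat(yaw); P=lambda r:(C+n*off/2-u*r)
env.move_to([*P(.097),.21],Q); env.line_to([*P(.097),.164],feed=.06,guard=6); print(st())
print(env.line_to([*P(.064),.164],feed=.02,guard=9)); s=st(); print(s,'r',(C-s['p'][:2])@u, avg().round(2))
env.line_to([*P(.097),.164],feed=.06); env.line_to([*P(.097),.25],feed=.12); env.move_to([.36,-.42,.27],quat(np.deg2rad(-53)))
c=capture("top");pickle.dump(c,open('d2.pkl','wb'));print(st())
cv2.imwrite('pics/top2c.png',cv2.resize(c['color'][200:300,305:405,::-1],None,fx=6,fy=6,interpolation=cv2.INTER_CUBIC))
```

```text
mark [ 0.57324246 -0.20511691] vent [ 0.46206278 -0.2815574 ] r 0.0679385451551997 0.0669840154618608
inward deg 34.51008332757819 34.57840560149092
lateral off -8.101320604654905e-05
{'t': 32.32, 'p': array([ 0.4384, -0.2981,  0.1644]), 'F': array([-0.55, -0.12,  0.21]), 'M': array([-0.044, -0.014,  0.035]), 'q6': 0.222, 'w': 0.0004}
True
{'t': 33.55, 'p': array([ 0.4592, -0.2833,  0.1638]), 'F': array([-2.33, -2.04,  1.59]), 'M': array([-0.348,  0.287, -0.013]), 'q6': 0.272, 'w': 0.0003} r 0.07128477387368892 [-1.79 -1.65  1.68 -0.33  0.28  0.01]
{'t': 35.77, 'p': array([ 0.36  , -0.4193,  0.269 ]), 'F': array([0.09, 0.46, 0.86]), 'M': array([-0.022, -0.036,  0.001]), 'q6': -0.079, 'w': 0.0005}
```

View pics/top2c.png

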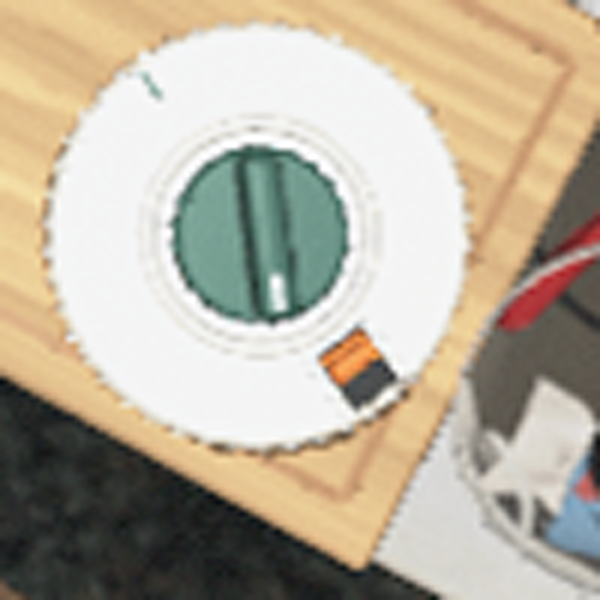

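The orange slide has moved to the inner end of its slot at (352,352), and the mark and knob are unchanged. I'll put a number on the travel before handing in.

Run:
```python
from h import *; import pickle
cs=[pickle.load(open(f,'rb')) for f in('d1.pkl','d2.pkl')]
r=[]
for c in cs:
    h=masks(c); m=((h[...,0]<16)&(h[...,1]>150)&(h[...,2]>130)); m[:240]=0;m[290:]=0;m[:,:350]=0;m[:,380:]=0
    # soft centroid with saturation weight on upsampled crop
    uv=np.argwhere(m)[:,::-1]; w=h[...,1][m].astype(float); p=ray(c,np.average(uv,axis=0,weights=w),.166); r.append(p); print(len(uv),p.round(4))
print('travel',np.linalg.norm(r[1]-r[0]))
a,b=[c['color'].astype(int) for c in cs]; d=np.abs(a-b).sum(2); d[200:300,300:405]=0; print('garlic/jar diff',d[145:180,270:310].max(),d[175:215,230:270].max())
```

```text
41 [ 0.4629 -0.2809  0.166 ]
46 [ 0.4718 -0.2746  0.166 ]
travel 0.010883493230251156
garlic/jar diff 39 24
```

The travel measures 10.9 mm, which is close to the 9.5 mm limit given pixel size. There is plenty of time, so I'll push once more with a higher guard to seat it against the stop.

Run:
```python
from bench import *
from h import *; import pickle
a=np.deg2rad(34.55);u=np.array([np.cos(a),np.sin(a)]);Q=quat(a-np.pi/2);P=lambda r:C-u*r
env.move_to([*P(.097),.21],Q); env.line_to([*P(.097),.164],feed=.08,guard=6)
env.line_to([*P(.076),.164],feed=.06,guard=9)
print(env.line_to([*P(.064),.164],feed=.012,guard=15)); s=st(); print(s,'r',(C-s['p'][:2])@u,'F radial',avg()[:2]@u)
env.line_to([*P(.097),.164],feed=.06); env.line_to([*P(.097),.25],feed=.12); env.move_to([.36,-.42,.27],quat(np.deg2rad(-53)))
c=capture("top");pickle.dump(c,open('d3.pkl','wb'));print(st())
c0=pickle.load(open('d0.pkl','rb'))['top']
for cc in (c0,c):
    h=masks(cc); m=((h[...,0]<16)&(h[...,1]>150)&(h[...,2]>130)); m[:240]=0;m[290:]=0;m[:,:350]=0;m[:,380:]=0
    g=(h[...,0]>60)&(h[...,0]<105)&(h[...,1]>35); g[:205]=0;g[222:]=0;g[:,:320]=0;g[:,338:]=0
    print('vent px',np.argwhere(m).mean(0),'mark px',np.argwhere(g).mean(0),g.sum())
```

```text
True
{'t': 38.38, 'p': array([ 0.4593, -0.2834,  0.1639]), 'F': array([-2.91, -2.34,  2.93]), 'M': array([-0.453,  0.372, -0.006]), 'q6': 0.276, 'w': 0.0004} r 0.07125903282192299 F radial -3.6129310293347214
{'t': 40.61, 'p': array([ 0.36  , -0.4193,  0.269 ]), 'F': array([-0.27,  0.55, -0.18]), 'M': array([-0.027,  0.017,  0.049]), 'q6': -0.079, 'w': 0.0002}
vent px [263.25  365.875] mark px [214.5 330.5] 2
vent px [259.19565217 362.93478261] mark px [214.5 330.5] 2
```

The second push met a hard stop at the same radius (71.3 mm) under 15 N, so the slide is at its stop. Handing in.

```bash
python3 -c "
from bench import *
close_job(); print(sensors.state()['clock'])"
```

```text
the job is handed in; nothing more can be done
the job is handed in; nothing more can be done
```

I turned the green knob down onto the garlic, then pushed the vent slide shut, and handed the job in after about 41 s; no verdict was reported.

- **Knob:** I felt first touch at about 1.7 rad, from the sharp rise in wrist-joint torque (0.29 N m per rad, as specified). I then turned it another 0.35 rad (about 20°). From the torque, that puts the plate at roughly 13 N; I had no direct force reading.
- **Vent:** I pushed the slide inward with shut fingers after the knob was done. A second, firmer push stopped at the same place, so it is at its stop. The camera measured 10.9 mm of travel instead of 12 mm, which I put down to pixel size.
- **Lid and bystanders:** The lid's index mark stayed on the same pixels from start to finish. The garlic and spice jar stayed put across the first vent push; I did not compare them with the very first picture. The arm ended clear of everything.

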